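Mix the blood tubes on the hand-cranked carousel and stop at the unloading pointer

ROBOT

A 6-joint arm with a two-finger parallel gripper is mounted at the origin on the work surface. World frame = base frame: x ahead of the robot, y to its left, z up, the work surface at z = 0. Lengths are in m, angles in rad, forces in N, time in s.
With the tool pointing down it reaches from about 0.35 to 0.775 m from the base axis. Payload 5.5 kg.
Tool frame: the origin (TCP) lies between the finger pads; the fingertips stand 19 mm ahead of it and the grasp point (between the pads) is the TCP; z points along the fingers, y is the line along which they close (so a half turn about z gives the same grasp; the last joint's range is limited). The gripper opens to 85 mm and grips with 20 to 120 N. Pads are 22 mm wide; open, the fingers measure 114 mm over their backs; the gripper's body (76 mm by 85 mm) begins 54 mm behind the grasp point. The pads swing forward as they close: fully open they stand 13 mm farther back than shut.
Start: joints at [-1.331, 0.313, 0.046, 1.304, 0, 1.431], TCP at [0.213, -0.534, 0.25] pointing down, gripper open.
Joint ranges: [-2.76, 2.76], [-0.86, 1.69], [-1.03, 1.26], [-2.2, 2.34], [-1.47, 1.5], [-3.14, 3.14]. Speed limits (rad/s): [2.57, 2.57, 3.14, 3.14, 3.14, 3.14].

INTERFACE

Orientations are given as a unit quaternion [w, x, y, z].
In Python, from workcell import env gives the robot as it stands.
- The arm moves only by the shell command python3 -m pendant 'ROWS' [FORCE]. ROWS is JSON, a list of rows, each an object with "travel": the shift along the tool's x, y, z scaled (see below), a list of three; "rot": the turn, a rotation vector about the tool's x, y, z scaled (see below), a list of three; "fingers": the opening, from -1 (shut) to 1 (fully open). In form: [{"travel": [dx, dy, dz], "rot": [wx, wy, wz], "fingers": fingers}, ...]. A call has 1 to 10 rows; each row is the pose to reach, as a shift and turn from the pose commanded when the call began, along the tool's axes at that moment; what a row does not reach only later rows make up. The controller multiplies each number of a shift by 0.12 m and each number of a turn by 60 degrees. A row lasts 1/10 s, in which the tool goes at most 50 mm and 8.59 degrees, less where a joint would pass 70% of its speed; a pose out of reach is approached as far as the arm can. A call with a number of a shift or a turn outside -1 to 1 is refused whole. A call with a gripper value outside its range is refused whole. The fingers move at their own pace and stop on an object; FORCE is the grip in N (left out, the last holds). Time passes only in rows, so rows that repeat a pose let the fingers close. It gives the time, the measured TCP pose, the force, the opening and the grip force at its end, in the units of the state.
- env.get_state(): the state, without advancing time (a new reading comes with each control period).
- env.read_camera(name): name is "side" or "top" or "wrist"; returns (picture, depth): 420x560x3 uint8, blue, green, red; 420x560 float32, m along the optical axis (not along the pixel's ray), 0 where there is no reading.
- env.camera_model(name): a dict with "fovy" (degrees; the focal length in pixels is half the picture's height over the tangent of half this angle, whatever the lens; pixels are square), "cx", "cy" (the principal point, pixels), "rvec" (rotation vector, rad) and "tvec" (3), from world to camera coordinates, as OpenCV has them; the wrist camera has in their place "T_tool_cam" (4x4, takes a point from camera to tool coordinates, whose origin is the TCP and whose axes are the flange's). Camera axes: x right, y down, z forward; pixel columns grow to the right and rows downward; lengths in m; the calibration is good to about 2 mm. A picture is of the moment at which its call begins: read the wrist's pose just before it. camera_model takes no time and is no camera call.
- env.hand_in(): hands the job in; it is judged then, once.
Trained networks look in the newest picture that a camera, given by its name, has taken for a name from the list of things; names that differ only in an ending like _2 or _b are one class to them, and where a whole thing is asked for, a point or a joint stands for the part that bears it (a point fixed in the world has none). Each returns a list of dicts, best first, with "conf" (0 to 1); they miss things now and then, are a little off and sometimes report something else, mostly with a low value. They report only what shows in the picture. A call takes as long as a camera call.
- env.outline_of(camera, target): "mask" (420x560 bool, what is visible of it) and "xy" ([column, row] in pixels, amid what is visible of it).
The state is a dict: "clock": time; "joint_pos": joint angles; "qvel": joint speeds; "tau": joint torques, N m; "tcp_pos": TCP position; "orientation": TCP orientation; "wrist_force": force on the tool from outside, world axes, zero at the start; "ft_torque": the same for the moment, N m; "finger_gap": finger opening in m; "grip_force": force on a finger pad.
Only numpy, scipy, OpenCV 4.12 (cv2) and the standard library are available. Lean on these libraries where they do the work, as an engineer would, in place of code of your own. Each camera call takes 0.05 s, during which the arm holds its last target. There are 200 camera calls.

TASK

Mix the sample tubes: by its crank knob, get the tube carousel turning anticlockwise (seen from above) at 15 turns a minute, keep it within two turns a minute of that for at least six seconds without a break, then bring it to rest with its lug in line with the fixed pointer and let go of the knob. Work it by the crank knob only, never touch the carousel, its tubes or the drag shoe, never let it exceed 22 turns a minute or run backwards, and leave the other things on the bench alone.

Things in the scene. Friction and masses are not known exactly. Their poses are not given: they have to be found in the camera images.
- mixer: Hand-cranked tube mixer, its fixed white base: round foot, radius 85 mm. Origin: centre of the foot on the bench, on the vertical turning axis. A bracket runs out along its +x axis to a white block with the steel pointer, a bar 10 mm wide pointing inwards, 182 to 212 mm from the axis. A taller bracket at -x (out to 197 mm, 98 mm high) reaches over the rim and holds the drag shoe.
- lug_tip (a point): Outer end of the carousel's single steel lug, a bar 14 mm wide that sticks out of the rim: 175 mm from the axis, 69 mm above the bench. At the mark it stands 7 mm in front of the pointer's tip.
- pointer_tip (a point): Inner end of the fixed pointer, 182 mm from the axis, 69 mm above the bench.
- knob_grip (a point): Grip point on the axis of the crank knob, 162 mm above the bench: an upright black cylinder, 28 mm in diameter, 126 to 186 mm above the bench, that spins freely on its pin at the end of a crank arm (arm's top 124 mm above the bench). It goes round the mixer's axis on a circle of 70 mm radius.
- tip_box: Loose pipette-tip box, 120 x 85 x 75 mm, origin under its centre. Leave alone.
- tube_rack: Loose white tube rack, 70 x 190 x 85 mm, origin under its centre. Leave alone.
- buffer_bottle: Loose bottle, 64 mm in diameter, 120 mm high, origin under its centre. Leave alone.
- crank (a joint): Angle of the crank relative to the carousel, rad, anticlockwise, unlimited. The crank is not fixed to the carousel: it turns freely about the same axis and drags it along through a slipping viscous coupling, nominally 0.06 N m for each rad/s by which the crank turns faster than the carousel (a slower or stopped crank brakes it). A released crank goes along with the carousel.
- carousel (a joint): Angle of the carousel on the base about the vertical axis, rad, growing anticlockwise seen from above, unlimited, counting on over whole turns; 0 and every multiple of 2 pi is where the lug is in line with the pointer. Bearing drag nominally 0.006 N m s/rad, dry friction of bearing and drag shoe together nominally 0.04 N m, but anywhere from 0.015 to 0.08 N m.
- carousel_axis (a point): Point on the turning axis, at the top face of the carousel: an aluminium disc of radius 140 mm, 50 to 80 mm above the bench, with 12 capped tubes standing in a ring of radius 98 mm (cap tops 108 mm above the bench). It is a flywheel: mass 4.9 kg, moment of inertia 0.046 kg m2, both nominal (up to 35 percent off). The point's +x axis runs towards the lug.
- drag_shoe: Small felt-soled weight, 26 x 34 x 22 mm, nominally 50 g, lying loose in a pocket of the mixer's taller bracket and rubbing on the carousel's rim, 126 mm from the axis; origin under its centre. Its weight and felt differ from mixer to mixer, so the carousel's drag is not known beforehand. Leave alone.

How it is judged:
By the outcome, as a careful person would: the job done as asked, in the order asked, and still so for the second after the job is handed in, with the robot touching nothing.
It also fails if it takes over 64 s, if anything falls off the work surface, if the arm or the gripper's body presses on something with over 40 N, if the wrist force passes 120 N, or if a joint passes its speed limit or range.

## Working session

There is one attempt and no reset: what is moved stays moved. The work goes in short steps, Python scripts to look and compute and a shell command to move; the robot and the scene stay as the last step left them, time stands still between calls to the robot, and variables do not carry over. Pictures are saved under pics/ and viewed, at most 10 in all, crops included, and the job is handed in when it is done.

```bash
mkdir -p pics; ls
cat > h.py <<'E'
import numpy as np, cv2
from workcell import env
from scipy.spatial.transform import Rotation as R
def cam(name):
    st=env.get_state(); m=env.camera_model(name); img,d=env.read_camera(name)
    f=img.shape[0]/2/np.tan(np.radians(m['fovy'])/2)
    if 'rvec' in m:
        Rw=R.from_rotvec(np.ravel(m['rvec'])).as_matrix(); c2w=Rw.T; o=-Rw.T@np.ravel(m['tvec'])
    else:
        q=st['orientation']; Rt=R.from_quat([q[1],q[2],q[3],q[0]]).as_matrix(); T=np.array(m['T_tool_cam'])
        c2w=Rt@T[:3,:3]; o=np.array(st['tcp_pos'])+Rt@T[:3,3]
    return dict(img=img,d=d,f=f,cx=m['cx'],cy=m['cy'],c2w=c2w,o=o,m=m)
def ray(c,xy):
    v=c['c2w']@np.array([(xy[0]-c['cx'])/c['f'],(xy[1]-c['cy'])/c['f'],1.]); return v
def pt(c,xy,z=None):
    v=ray(c,xy)
    k=(z-c['o'][2])/v[2] if z is not None else c['d'][int(round(xy[1])),int(round(xy[0]))]
    return c['o']+k*v
def proj(c,P):
    p=(np.asarray(P)-c['o'])@c['c2w']; return p[...,:2]/p[...,2:]*c['f']+[c['cx'],c['cy']]
def cloud(c,mask):
    r,cc=np.nonzero(mask&(c['d']>0)); d=c['d'][r,cc]
    return c['o']+(np.c_[(cc-c['cx'])/c['f'],(r-c['cy'])/c['f'],np.ones(len(r))]*d[:,None])@c['c2w'].T
E
python3 - <<'E'
from h import *
for n in('top','side'):
    c=cam(n); cv2.imwrite(f'pics/{n}0.png',c['img']); print(n,c['m'],c['o'])
    for t in('mixer','knob_grip','lug_tip','carousel_axis','crank','tip_box','tube_rack','buffer_bottle','drag_shoe','pointer_tip'):
        for r in env.outline_of(n,t)[:2]:
            P=cloud(c,r['mask'])
            print(n,t,round(r['conf'],2),np.round(r['xy']),r['mask'].sum(),np.round(np.median(P,0),3) if len(P) else '', np.round(P.min(0),3) if len(P) else '',np.round(P.max(0),3) if len(P) else '')
print(env.get_state())
E
```

```text
pics
top {'fovy': 45.14308350119269, 'cx': 276.9259647404637, 'cy': 212.1741423616791, 'rvec': array([ 2.13481919, -2.1753094 ,  0.10024584]), 'tvec': array([0.02400636, 0.5777216 , 1.36231652])} [ 0.42251854 -0.0113673   1.41830663]
top mixer 0.73 [305. 213.] 9149 [ 0.565 -0.066  0.081] [ 0.428 -0.258 -0.006] [0.706 0.131 0.195]
top knob_grip 0.62 [315. 221.] 478 [ 0.54  -0.08   0.127] [ 0.484 -0.114  0.076] [ 0.587 -0.048  0.195]
top lug_tip 0.9 [308. 210.] 8415 [ 0.568 -0.063  0.081] [ 0.428 -0.207 -0.005] [0.719 0.076 0.195]
top lug_tip 0.22 [308. 217.] 9235 [ 0.566 -0.066  0.081] [ 0.429 -0.252 -0.005] [0.708 0.132 0.195]
top carousel_axis 0.9 [303. 214.] 8491 [ 0.568 -0.063  0.081] [ 0.426 -0.218 -0.007] [0.721 0.076 0.195]
top crank 0.72 [311. 220.] 484 [ 0.546 -0.08   0.127] [ 0.486 -0.108  0.076] [ 0.587 -0.048  0.195]
top tube_rack 0.92 [441. 200.] 2045 [ 0.592 -0.435  0.048] [ 0.557 -0.554 -0.006] [ 0.64  -0.342  0.093]
top buffer_bottle 0.97 [442. 270.] 598 [ 0.402 -0.419  0.084] [ 0.37  -0.46   0.003] [ 0.433 -0.399  0.125]
top drag_shoe 0.57 [349. 235.] 142 [ 0.512 -0.1
[... 1727 characters left out ...]
1]
{'clock': 1.1, 'joint_pos': array([-1.33061054e+00,  3.13188065e-01,  4.61410240e-02,  1.30357924e+00,
        9.42441947e-06,  1.43119458e+00]), 'qvel': array([-0.00210552, -0.00072176,  0.00036119, -0.00012467,  0.00109104,
        0.00059995]), 'tau': array([-9.33375995e-04, -4.80479085e+01,  2.98817039e+01,  3.88186099e-04,
       -1.30286371e-04,  5.88168319e-06]), 'tcp_pos': array([ 0.21317454, -0.53409624,  0.25034679]), 'orientation': array([8.46805928e-05, 9.82024289e-01, 1.88754573e-01, 8.98052774e-06]), 'wrist_force': array([-0.12240746, -0.94049141,  0.31373591]), 'ft_torque': array([ 0.08717197, -0.02480652, -0.02166272]), 'grip_force': 0.0, 'finger_gap': 0.08489921671357582}
```

Run:
```python
import cv2
a=cv2.imread('pics/top0.png')[120:320,210:470]; cv2.imwrite('pics/top0c.png',cv2.resize(a,None,fx=3,fy=3,interpolation=cv2.INTER_CUBIC))
a=cv2.imread('pics/side0.png')[130:310,190:430]; cv2.imwrite('pics/side0c.png',cv2.resize(a,None,fx=3.3,fy=3.3,interpolation=cv2.INTER_CUBIC))
```

```text
(no output)
```

View pics/top0c.png

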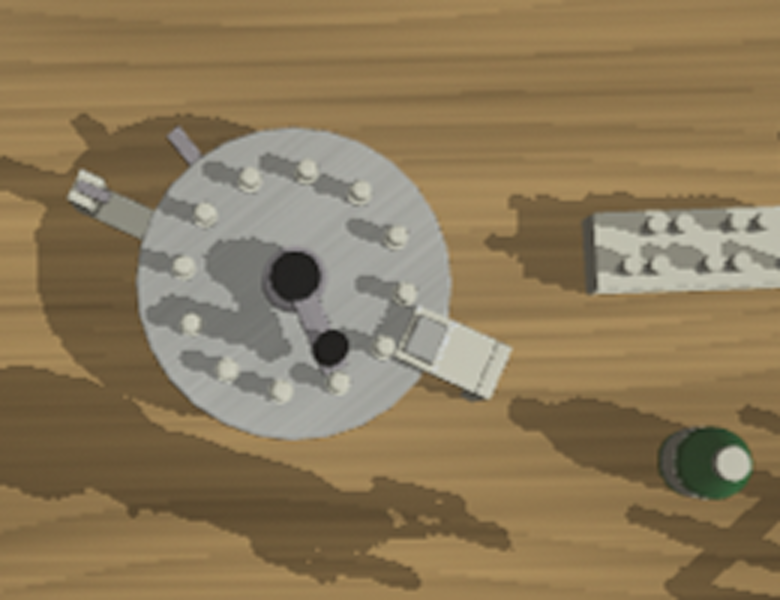

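View pics/side0c.png

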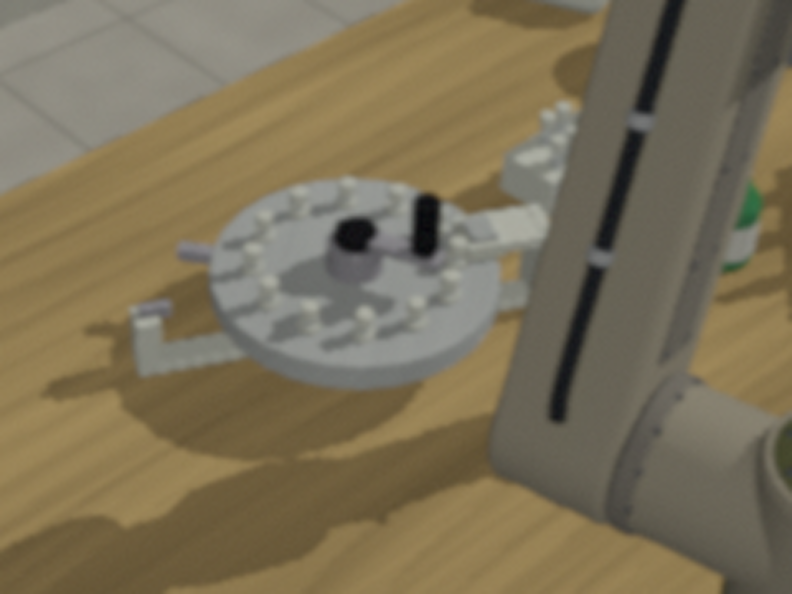

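```bash
cat >> h.py <<'E'
def zc(c):
    return cloud(c,np.ones(c['d'].shape,bool)).reshape(-1,3)
def fitc(p):
    A=np.c_[2*p,np.ones(len(p))]; s=np.linalg.lstsq(A,(p**2).sum(1),rcond=None)[0]; return s[:2],np.sqrt(s[2]+s[:2]@s[:2])
E
python3 - <<'E'
from h import *
from scipy.optimize import least_squares
print(np.round(env.get_state()['clock'],2))
est={}
for n in('top','side'):
    c=cam(n); P=zc(c); ax=np.array([.568,-.063])
    for it in range(4):
        r=np.hypot(*(P[:,:2]-ax).T)
        m=(abs(P[:,2]-.08)<.006)&(r<.15)
        q=P[m]; rr=np.hypot(*(q[:,:2]-ax).T); th=np.arctan2(*(q[:,:2]-ax).T[::-1])
        b=((th+np.pi)/(2*np.pi)*72).astype(int); e=[]
        for k in range(72):
            i=np.nonzero(b==k)[0]
            if len(i): j=i[np.argmax(rr[i])]; 
            if len(i) and .13<rr[j]<.15: e.append(q[j,:2])
        ax,R0=fitc(np.array(e)); 
    print(n,'axis',ax,R0,len(e),'discz',np.median(q[:,2]))
    r=np.hypot(*(P[:,:2]-ax).T); th=np.degrees(np.arctan2(*(P[:,:2]-ax).T[::-1]))
    for nm,m in(('lug',(abs(P[:,2]-.07)<.013)&(r>.148)&(r<.18)),('pointer',(abs(P[:,2]-.07)<.013)&(r>.182)&(r<.225)),('shoebr',(abs(P[:,2]-.098)<.006)&(r>.15)&(r<.2)),('knobtop',(abs(P[:,2]-.186)<.008)&(r<.1)),('hub',(r<.02)&(P[:,2]>.1)),('mid',(P[:,2]>.13)&(r<.12)),('arm',(abs(P[:,2]-.122)<.004)&(r<.09)&(r>.03))):
        q=P[m]
        if len(q): print(nm,len(q),np.round(q.mean(0),4),'r',np.round([r[m].min(),r[m].mean(),r[m].max()],4),'th',np.round([th[m].mean(),th[m].min(),th[m].max()],2),'z',np.round([q[:,2].min(),np.median(q[:,2]),q[:,2].max()],3))
print(env.get_state()['clock'])
E
```

```text
1.1
top axis [ 0.5675958  -0.06690222] 0.13908619659022892 69 discz 0.08054724754972553
lug 52 [0.6961 0.0311 0.0747] r [0.1484 0.1617 0.1755] th [37.31 34.42 39.58] z [0.064 0.075 0.081]
pointer 121 [0.6449 0.0983 0.07  ] r [0.182  0.2016 0.217 ] th [  55.22 -123.41   68.56] z [0.058 0.068 0.082]
shoebr 345 [ 0.4917 -0.2229  0.0982] r [0.1501 0.1741 0.1983] th [-115.94 -125.49 -106.38] z [0.093 0.098 0.104]
knobtop 100 [ 0.5017 -0.0934  0.1855] r [0.0581 0.0714 0.0841] th [-158.07 -168.43 -147.33] z [0.178 0.185 0.191]
hub 186 [ 0.5675 -0.0672  0.1263] r [0.0017 0.0132 0.02  ] th [  -2.48 -176.93  175.78] z [0.12  0.126 0.133]
mid 135 [ 0.509  -0.0884  0.1742] r [0.0076 0.0644 0.0842] th [-129.54 -169.11  174.61] z [0.13  0.184 0.191]
arm 82 [ 0.5202 -0.0858  0.1232] r [0.0301 0.0515 0.0887] th [-158.09 -174.03 -141.96] z [0.118 0.124 0.126]
side axis [ 0.56353836 -0.06642429] 0.14011424181031795 66 discz 0.07937321621023818
lug 49 [0.6816 0.017  0.0724] r [0.1481 0.1614 0.1791] th [  29.06 -121.35   40.79] z [0.061 0.073 0.082]
pointer 98 [0.6307 0.0811 0.0673] r [0.1822 0.1998 0.2168] th [  46.41 -122.22   69.66] z [0.057 0.067 0.079]
shoebr 151 [ 0.4888 -0.2207  0.0974] r [0.1502 0.1722 0.196 ] th [-115.9  -124.97 -105.3 ] z [0.092 0.098 0.103]
knobtop 56 [ 0.4973 -0.092   0.1842] r [0.0572 0.0714 0.0843] th [-158.87 -169.98 -144.32] z [0.178 0.184 0.192]
hub 114 [ 0.5616 -0.0632  0.1224] r [0.0015 0.0144 0.0198] th [  29.4  -179.83  176.98] z [0.105 0.124 0.131]
mid 169 [ 0.4945 -0.0886  0.1645] r [0.0144 0.0728 0.086 ] th [-161.98 -171.06 -108.8 ] z [0.13  0.167 0.192]
arm 63 [ 0.5115 -0.0859  0.122 ] r [0.0302 0.0567 0.0882] th [-157.92 -176.06  -38.95] z [0.118 0.122 0.126]
1.2
```

```bash
python3 -m pendant '[{"travel":[0.2,-0.14,0],"rot":[0,0,0],"fingers":1},{"travel":[0.55,-0.39,0],"rot":[0,0,0],"fingers":1},{"travel":[0.895,-0.632,0],"rot":[0,0,0],"fingers":1}]'
python3 -m pendant '[{"travel":[0.35,-0.25,0],"rot":[0,0,0],"fingers":1},{"travel":[0.7,-0.5,0],"rot":[0,0,0],"fingers":1},{"travel":[0.895,-0.633,0],"rot":[0,0,0],"fingers":1}]'
python3 -m pendant '[{"travel":[0.35,-0.25,0],"rot":[0,0,0],"fingers":0.3},{"travel":[0.7,-0.5,0],"rot":[0,0,0],"fingers":0.3},{"travel":[0.895,-0.632,0],"rot":[0,0,0],"fingers":0.3}]'
python3 -m pendant '[{"travel":[0.35,-0.25,0],"rot":[0,0,0],"fingers":0.3},{"travel":[0.7,-0.5,0],"rot":[0,0,0],"fingers":0.3},{"travel":[0.895,-0.633,0],"rot":[0,0,0],"fingers":0.3},{"travel":[0.895,-0.633,0],"rot":[0,0,0],"fingers":0.3},{"travel":[0.895,-0.633,0],"rot":[0,0,0],"fingers":0.3}]'
python3 - <<'E'
from h import *
s=env.get_state(); print(s['clock'],s['tcp_pos'],s['wrist_force'],s['finger_gap'],s['orientation'],s['joint_pos'])
c=cam('wrist'); cv2.imwrite('pics/w1.png',c['img']); P=zc(c)
m=(abs(P[:,2]-.186)<.008)&(np.hypot(P[:,0]-.5,P[:,1]+.093)<.04); q=P[m]; print(len(q),q.mean(0),q.min(0),q.max(0))
c=cam('top'); cv2.imwrite('pics/t1.png',c['img']); P=zc(c); print(c['m']['tvec'])
np.save('t1d.npy',c['d'])
E
```

```text
clock: 1.5
tcp_pos: [0.2838, -0.4249, 0.25]
orientation: [-0.0, 0.982, 0.188, 0.0]
wrist_force: [0.6, 0.3, 0.8]
finger_gap: 0.0858
grip_force: 0.0
clock: 1.8
tcp_pos: [0.3561, -0.3124, 0.2506]
orientation: [-0.0, 0.982, 0.19, 0.0]
wrist_force: [0.4, -0.3, 0.4]
finger_gap: 0.0854
grip_force: 0.0
clock: 2.1
tcp_pos: [0.4278, -0.2024, 0.2506]
orientation: [0.0, 0.982, 0.19, 0.0]
wrist_force: [0.7, -0.4, 1.2]
finger_gap: 0.0559
grip_force: 0.0
clock: 2.6
tcp_pos: [0.4985, -0.094, 0.2502]
orientation: [0.0, 0.982, 0.19, -0.0]
wrist_force: [0.1, -0.2, 0.2]
finger_gap: 0.0555
grip_force: 0.0
2.6 [ 0.49853634 -0.09400911  0.2501744 ] [ 0.06974053 -0.24359867  0.15048614] 0.05547165466202694 [ 1.34512172e-04  9.81828263e-01  1.89771425e-01 -2.21767405e-04] [-3.44476289e-01  1.82351631e-01 -1.25823166e-01  1.26286574e+00
 -4.57664552e-04  2.41525774e+00]
1542 [ 0.50195173 -0.09608547  0.18617245] [ 0.48742223 -0.1103886   0.17801225] [ 0.51418715 -0.08292624  0.18928262]
[0.02400636 0.5777216  1.36231652]
```

View pics/w1.png

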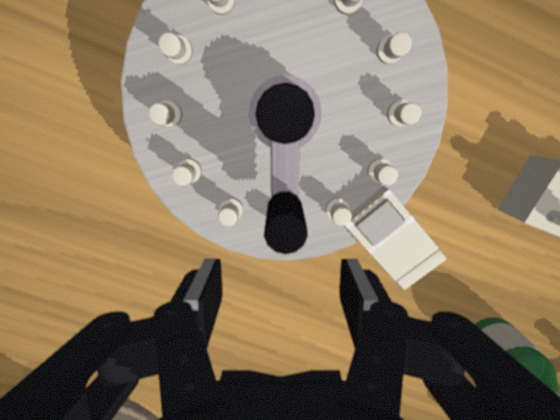

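View pics/t1.png

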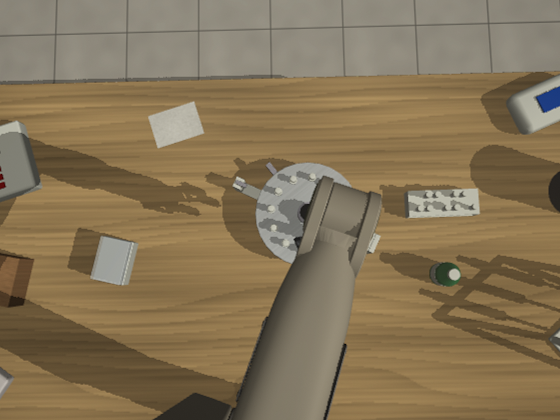

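The wrist picture shows the crank knob at about (285, 208), straight ahead of the midline between the fingers (col 282), with the hub at (286, 112). The top picture shows the lug at (271, 168) and the pointer at (240, 183), with the arm hiding the near part of the disc. The alignment is good, so I'm descending to grip.

```bash
python3 -m pendant '[{"travel":[0.018,0.012,0.25],"rot":[0,0,0],"fingers":0.3},{"travel":[0.018,0.012,0.55],"rot":[0,0,0],"fingers":0.3},{"travel":[0.018,0.012,0.733],"rot":[0,0,0],"fingers":0.3},{"travel":[0.018,0.012,0.733],"rot":[0,0,0],"fingers":0.3},{"travel":[0.018,0.012,0.733],"rot":[0,0,0],"fingers":0},{"travel":[0.018,0.012,0.733],"rot":[0,0,0],"fingers":-0.2},{"travel":[0.018,0.012,0.733],"rot":[0,0,0],"fingers":-0.3},{"travel":[0.018,0.012,0.733],"rot":[0,0,0],"fingers":-1},{"travel":[0.018,0.012,0.733],"rot":[0,0,0],"fingers":-1},{"travel":[0.018,0.012,0.733],"rot":[0,0,0],"fingers":-1}]' 40
cat >> h.py <<'E'
AX=np.array([.5665,-.0668])
def rows(phi,steps,R_=.07,a=np.radians(21.76)):
    k=phi+np.cumsum(steps); d=lambda p:R_*np.array([np.cos(np.radians(p)),np.sin(np.radians(p))])
    out=[]
    for p in k:
        w=(d(p)-d(phi))/.12; out.append((round(w@[np.cos(a),np.sin(a)],3),round(w@[np.sin(a),-np.cos(a)],3)))
    print(phi,'->',k[-1],out)
E
python3 - <<'E'
from h import *
s=env.get_state(); print(s['clock'],s['tcp_pos'],s['wrist_force'],s['ft_torque'],s['finger_gap'],s['grip_force'],s['joint_pos'])
c=cam('wrist'); cv2.imwrite('pics/w2.png',c['img']); np.savez('w2.npz',**{k:c[k] for k in('img','d','f','cx','cy','c2w','o')})
P=zc(c); a=np.hypot(*(P[:,:2]-AX).T); th=np.degrees(np.arctan2(*(P[:,:2]-AX).T[::-1]))
m=(abs(P[:,2]-.108)<.007)&(abs(a-.098)<.012); print(m.sum()); h=np.histogram(th[m],72,(-180,180))[0]; print(h)
m=(abs(P[:,2]-.07)<.013)&(a>.15)&(a<.18); print('lug',m.sum(),np.round(np.median(th[m]),2) if m.any() else '')
f=-158.3; rows(f,[2,5,8,11,13,13.33,13.33,13.33,13.33,13.33]); f=f+106-.02
for i in range(3): rows(f+i*120,[13.333]*9)
E
```

```text
clock: 3.7
tcp_pos: [0.5018, -0.0956, 0.1639]
orientation: [0.001, 0.982, 0.189, 0.001]
wrist_force: [-1.6, -0.2, 6.7]
finger_gap: 0.027
grip_force: 39.0
3.7 [ 0.50178208 -0.09558711  0.16389676] [-1.64246715 -0.22261037  6.73667129] [-0.01815785  0.24519383  0.03212841] 0.027021830433117327 39.00288283824921 [-3.45244133e-01  2.31832996e-01 -2.80377095e-01  1.05575178e+00
 -4.63995789e-04  2.41646082e+00]
7093
[  0   0   0   0   0   0   0   0   0  96 410 153   0   0   0 218 469  76
   0   0   0 420 534   0   0   0  13 655 547   0   0   0   0   0   0   0
   0   0   0   0   0   0   0   0   0   0   0   0   0   0   0 291 612 229
   0   0   0 100 550 303   0   0   0  23 422 323   0   0   0  12 360 277]
lug 0 
-158.3 -> -52.65000000000002 [(np.float64(0.0), np.float64(0.02)), (np.float64(0.004), np.float64(0.071)), (np.float64(0.02), np.float64(0.151)), (np.float64(0.059), np.float64(0.256)), (np.float64(0.13), np.float64(0.367)), (np.float64(0.226), np.float64(0.462)), (np.float64(0.342), np.float64(0.532)), (np.float64(0.471), np.float64(0.573)), (np.float64(0.606), np.float64(0.583)), 
[... 562 characters left out ...]
(-0.138)), (np.float64(-0.364), np.float64(-0.163)), (np.float64(-0.5), np.float64(-0.157)), (np.float64(-0.63), np.float64(-0.12)), (np.float64(-0.748), np.float64(-0.053)), (np.float64(-0.848), np.float64(0.038)), (np.float64(-0.924), np.float64(0.15)), (np.float64(-0.972), np.float64(0.277))]
187.67999999999998 -> 307.67699999999996 [(np.float64(-0.017), np.float64(0.134)), (np.float64(-0.004), np.float64(0.269)), (np.float64(0.041), np.float64(0.397)), (np.float64(0.114), np.float64(0.511)), (np.float64(0.211), np.float64(0.605)), (np.float64(0.328), np.float64(0.674)), (np.float64(0.457), np.float64(0.715)), (np.float64(0.592), np.float64(0.725)), (np.float64(0.726), np.float64(0.703))]
```

View pics/w2.png

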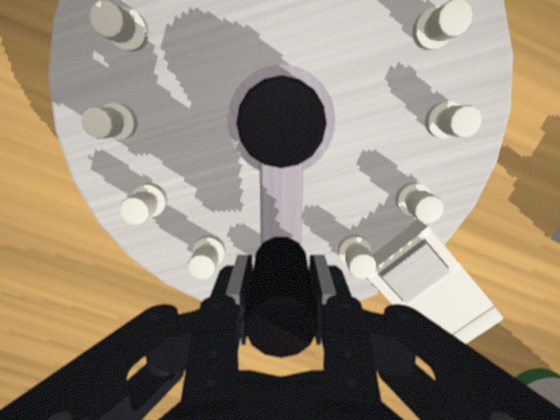

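```bash
cat >> h.py <<'E'
from scipy.optimize import least_squares
def ang(c,v=True):
    "cap ring phase mod 30 deg (free centre), and lug angle if seen"
    P=zc(c); ax=AX.copy(); d0=None
    r=np.hypot(*(P[:,:2]-ax).T)
    q=P[(abs(P[:,2]-.107)<.0045)&(abs(r-.098)<.02)]
    # clusters by image labels
    M=np.zeros(c['d'].size,np.uint8); idx=np.nonzero(c['d'].ravel()>0)[0]
    M[idx[(abs(P[:,2]-.107)<.0045)&(abs(r-.098)<.02)]]=1
    n,L=cv2.connectedComponents(M.reshape(c['d'].shape),connectivity=8); L=L.ravel()[idx]
    C=[];W=[]
    for i in range(1,n):
        s=L==i
        if s.sum()>=max(6,0.4*np.median([(L==j).sum() for j in range(1,n)])): C.append(P[s,:2].mean(0)); W.append(s.sum())
    C=np.array(C)
    def res(x):
        p=C-x[:2]; th=np.arctan2(p[:,1],p[:,0]); e=(th-x[2]+np.pi/12)%(np.pi/6)-np.pi/12
        return np.r_[(np.hypot(*p.T)-.098),e*.098,(x[:2]-ax)*.3]
    best=min((least_squares(res,[*ax,t],loss='soft_l1',f_scale=.003) for t in np.radians([0,7.5,15,22.5])),key=lambda s:s.cost)
    x=best.x
    p=P[:,:2]-x[:2]; r=np.hypot(*p.T); th=np.degrees(np.arctan2(p[:,1],p[:,0]))
    m=(P[:,2]>.062)&(P[:,2]<.082)&(r>.148)&(r<.176)
    lug=None
    if m.sum()>8: lug=(round(float(np.median(th[m])),2),int(m.sum()),round(float(th[m].std()),2))
    ph=np.degrees(x[2])%30
    if v: print('phase',round(ph,2),'centre',np.round(x[:2],4),'caps',len(C),'rms mm',round(1e3*np.sqrt(np.mean(best.fun[:-2]**2)),2),'lug',lug)
    return ph,lug,x[:2]
E
python3 - <<'E'
from h import *
w=dict(np.load('w2.npz')); ang(w)
c=cam('top'); ang(c); c=cam('side'); ph,l,x=ang(c)
c=cam('top'); ph,l,x=ang(c); P=zc(c)
p=P[:,:2]-x; r=np.hypot(*p.T); th=np.degrees(np.arctan2(p[:,1],p[:,0]))
m=(P[:,2]>.055)&(P[:,2]<.085)&(r>.184)&(r<.22)&(abs(th-64)<12)
print('pointer',m.sum(),th[m].mean(),np.median(th[m]),(th[m].min()+th[m].max())/2)
m=(P[:,2]>.012)&(P[:,2]<.05)&(r>.15)&(r<.19)&(abs(th-64)<15); print('bracket',m.sum(),np.median(th[m]),th[m].mean())
m=(abs(P[:,2]-.098)<.006)&(r>.145)&(r<.2)&(abs(th+116)<15); print('tall',m.sum(),np.median(th[m]),th[m].mean())
print(env.get_state()['clock'])
E
```

```text
phase 21.94 centre [ 0.5657 -0.0707] caps 8 rms mm 1.12 lug None
phase 21.9 centre [ 0.5668 -0.0673] caps 7 rms mm 0.3 lug (37.03, 55, 1.52)
phase 21.96 centre [ 0.5628 -0.067 ] caps 10 rms mm 0.77 lug (37.5, 44, 1.86)
phase 22.11 centre [ 0.5667 -0.0676] caps 7 rms mm 0.34 lug (37.39, 54, 1.46)
pointer 112 64.38884898327645 64.51286242128748 64.19581695963254
bracket 85 64.50013583022229 64.44525480542177
tall 265 -115.68050394770903 -115.72672685475558
3.9
```

The wrist picture shows the knob held between the pads at about (282, 270), with eight caps of the ring visible. The cap ring gives the carousel angle: lug at 37.1°, pointer at 64.4°. I'm starting the spin-up.

```bash
cat > look.py <<'E'
from h import *
import sys
s=env.get_state(); c=cam(sys.argv[1] if len(sys.argv)>1 else 'top'); print('t',round(float(s['clock']),3),'tcp',np.round(s['tcp_pos'],4),'crank',round(float(np.degrees(np.arctan2(*(s['tcp_pos'][:2]-np.array([.5667,-.0695]))[::-1]))),1)); ang(c)
E
python3 -m pendant '[{"travel":[0,0.02,0],"rot":[0,0,0],"fingers":-1},{"travel":[0.004,0.071,0],"rot":[0,0,0],"fingers":-1},{"travel":[0.02,0.151,0],"rot":[0,0,0],"fingers":-1},{"travel":[0.059,0.256,0],"rot":[0,0,0],"fingers":-1},{"travel":[0.13,0.367,0],"rot":[0,0,0],"fingers":-1},{"travel":[0.226,0.462,0],"rot":[0,0,0],"fingers":-1},{"travel":[0.342,0.532,0],"rot":[0,0,0],"fingers":-1},{"travel":[0.471,0.573,0],"rot":[0,0,0],"fingers":-1},{"travel":[0.606,0.583,0],"rot":[0,0,0],"fingers":-1},{"travel":[0.74,0.562,0],"rot":[0,0,0],"fingers":-1}]'
python3 look.py
python3 -m pendant '[{"travel":[0.125,-0.052,0],"rot":[0,0,0],"fingers":-1},{"travel":[0.235,-0.131,0],"rot":[0,0,0],"fingers":-1},{"travel":[0.323,-0.234,0],"rot":[0,0,0],"fingers":-1},{"travel":[0.385,-0.354,0],"rot":[0,0,0],"fingers":-1},{"travel":[0.418,-0.486,0],"rot":[0,0,0],"fingers":-1},{"travel":[0.42,-0.621,0],"rot":[0,0,0],"fingers":-1},{"travel":[0.391,-0.753,0],"rot":[0,0,0],"fingers":-1},{"travel":[0.332,-0.875,0],"rot":[0,0,0],"fingers":-1},{"travel":[0.246,-0.98,0],"rot":[0,0,0],"fingers":-1}]'
python3 look.py
```

```text
clock: 4.9
tcp_pos: [0.6098, -0.1255, 0.1639]
orientation: [0.001, 0.982, 0.188, 0.001]
wrist_force: [-2.9, -0.5, 7.2]
finger_gap: 0.0269
grip_force: 39.5
t 4.9 tcp [ 0.6098 -0.1255  0.1639] crank -52.4
phase 9.46 centre [ 0.5663 -0.0675] caps 5 rms mm 0.41 lug (54.54, 53, 1.5)
clock: 5.85
tcp_pos: [0.5932, -0.0048, 0.1639]
orientation: [0.001, 0.982, 0.189, 0.001]
wrist_force: [-1.6, -5.0, 5.0]
finger_gap: 0.0269
grip_force: 39.4
t 5.85 tcp [ 0.5932 -0.0048  0.1639] crank 67.7
phase 17.6 centre [ 0.5662 -0.0674] caps 7 rms mm 7.2 lug None
```

```bash
python3 - <<'E'
s=open('h.py').read()
s=s.replace("    C=np.array(C)\n","    C=np.array(C); pr=C-ax; C=C[(abs(np.hypot(*pr.T)-.098)<.009)]\n")
s=s.replace("m=(P[:,2]>.062)&(P[:,2]<.082)&(r>.148)&(r<.176)","m=(P[:,2]>.062)&(P[:,2]<.082)&(r>.148)&(r<.176)&(abs((th+116+180)%360-180)>14)")
open('h.py','w').write(s)
s=open('look.py').read().replace("; ang(c)","; np.savez('pics/%s_%.2f.npz'%(sys.argv[1] if len(sys.argv)>1 else 'top',s['clock']),**{k:c[k] for k in('img','d','f','cx','cy','c2w','o')}); ang(c)")
open('look.py','w').write(s)
E
python3 -m pendant '[{"travel":[-0.108,-0.082,0],"rot":[0,0,0],"fingers":-1},{"travel":[-0.231,-0.138,0],"rot":[0,0,0],"fingers":-1},{"travel":[-0.364,-0.163,0],"rot":[0,0,0],"fingers":-1},{"travel":[-0.5,-0.157,0],"rot":[0,0,0],"fingers":-1},{"travel":[-0.63,-0.12,0],"rot":[0,0,0],"fingers":-1},{"travel":[-0.748,-0.053,0],"rot":[0,0,0],"fingers":-1},{"travel":[-0.848,0.038,0],"rot":[0,0,0],"fingers":-1},{"travel":[-0.924,0.15,0],"rot":[0,0,0],"fingers":-1},{"travel":[-0.972,0.277,0],"rot":[0,0,0],"fingers":-1}]'
python3 look.py; python3 look.py side
python3 -m pendant '[{"travel":[-0.017,0.134,0],"rot":[0,0,0],"fingers":-1},{"travel":[-0.004,0.269,0],"rot":[0,0,0],"fingers":-1},{"travel":[0.041,0.397,0],"rot":[0,0,0],"fingers":-1},{"travel":[0.114,0.511,0],"rot":[0,0,0],"fingers":-1},{"travel":[0.211,0.605,0],"rot":[0,0,0],"fingers":-1},{"travel":[0.328,0.674,0],"rot":[0,0,0],"fingers":-1},{"travel":[0.457,0.715,0],"rot":[0,0,0],"fingers":-1},{"travel":[0.592,0.725,0],"rot":[0,0,0],"fingers":-1},{"travel":[0.726,0.703,0],"rot":[0,0,0],"fingers":-1}]'
python3 look.py; python3 look.py side
```

```text
clock: 6.8
tcp_pos: [0.4973, -0.0796, 0.1639]
orientation: [0.0, 0.982, 0.189, 0.002]
wrist_force: [4.7, 1.7, 4.2]
finger_gap: 0.0269
grip_force: 40.0
t 6.8 tcp [ 0.4973 -0.0796  0.1639] crank -171.7
phase 4.03 centre [ 0.5663 -0.0671] caps 7 rms mm 0.41 lug (139.09, 51, 1.47)
t 6.85 tcp [ 0.4979 -0.0819  0.1639] crank -169.7
phase 7.01 centre [ 0.5629 -0.067 ] caps 11 rms mm 0.69 lug (141.87, 43, 1.48)
clock: 7.8
tcp_pos: [0.6095, -0.1257, 0.1638]
orientation: [0.001, 0.982, 0.188, 0.001]
wrist_force: [-3.3, 1.7, 7.6]
finger_gap: 0.0271
grip_force: 40.5
t 7.8 tcp [ 0.6095 -0.1257  0.1638] crank -52.7
phase 24.03 centre [ 0.5666 -0.0676] caps 5 rms mm 0.49 lug None
t 7.85 tcp [ 0.6115 -0.1241  0.1639] crank -50.6
phase 26.5 centre [ 0.5626 -0.0669] caps 9 rms mm 0.53 lug None
```

```bash
cat > sim.py <<'E'
import numpy as np
from scipy.optimize import least_squares
DT=.005
def crank_speed(segs):  # segs: list of (dur, ddeg) -> rad/s per DT, lagged a little
    w=np.concatenate([np.full(int(round(d/DT)),np.radians(x)/d) for d,x in segs])
    k=np.exp(-np.arange(0,.12,DT)/.02); k/=k.sum(); return np.convolve(w,k)[:len(w)]
def sim(p,w,th0,om0):
    a,b,c=p; th=[th0];om=[om0]
    for x in w:
        o=om[-1]; acc=a*(x-o)-c*o
        if o<=0 and abs(acc)<=b: o2=0
        else:
            o2=o+DT*(acc-b*(1 if o>0 else np.sign(acc)))
            if o>0 and o2<0: o2=0
        om.append(o2); th.append(th[-1]+DT*np.degrees((o+o2)/2))
    return np.array(th),np.array(om)
log=[(.1,x) for x in (2,5,8,11,13,13.33,13.33,13.33,13.33,13.33)]+[(.05,0)]+[(.1,13.333)]*9+[(.05,0)]+[(.1,13.333)]*9+[(.1,0)]+[(.1,13.333)]*9+[(.1,0)]
T0=3.9; obs=[(3.9,37.2),(4.9,54.5),(5.85,92.6),(6.8,139.1),(6.85,142),(7.8,189.03),(7.85,191.5)]
def fit(log,obs,prior=(1.3,.87,.13)):
    w=crank_speed(log)
    def res(p):
        th,om=sim(np.abs(p),w,37.2,0); i=[int(round((t-T0)/DT)) for t,_ in obs]
        return np.r_[(th[i]-[x for _,x in obs])/.5,(np.log(abs(p[0])/prior[0]))/.3,np.log(abs(p[2])/abs(p[0])/.1)/.3]
    s=least_squares(res,prior,diff_step=1e-3); p=np.abs(s.x); th,om=sim(p,w,37.2,0)
    print('a,b,c',np.round(p,3),'res',np.round(s.fun[:len(obs)]*.5,2),'omega rpm',round(om[-1]*9.549,2),'theta',round(th[-1],1),'crank for 15rpm (deg/row)',round(np.degrees(1.5708+(p[1]+p[2]*1.5708)/p[0])/10,2)); return p,th[-1],om[-1]
if __name__=='__main__': fit(log,obs)
E
python3 sim.py
```

```text
a,b,c [1.314 1.503 0.198] res [ 0.   -2.81 -0.21  1.22  0.96 -0.6  -0.49] omega rpm 6.81 theta 193.2 crank for 15rpm (deg/row) 16.91
```

```bash
sed -i 's#(np.log(abs(p\[0\])/prior\[0\]))/.3#(np.log(abs(p[0])/prior[0]))/.8#; s#/.1)/.3#/.1)/.8#' sim.py; python3 sim.py
python3 - <<'E'
from h import *
for f in('top_6.80','top_7.80','side_7.85'): 
    w=dict(np.load(f'pics/{f}.npz')); ang(w)
f=-52.32
for s in (16.5,):
    rows(f,[15,s]+[s]*8)
E
```

```text
a,b,c [0.544 0.    0.777] res [ 0.   -1.07  0.29  0.39  0.04 -0.18 -0.09] omega rpm 7.78 theta 193.8 crank for 15rpm (deg/row) 21.85
phase 4.03 centre [ 0.5663 -0.0671] caps 7 rms mm 0.41 lug (139.09, 51, 1.47)
phase 24.03 centre [ 0.5666 -0.0676] caps 5 rms mm 0.49 lug None
phase 26.5 centre [ 0.5626 -0.0669] caps 9 rms mm 0.53 lug None
-52.32 -> 111.18 [(np.float64(0.14), np.float64(-0.061)), (np.float64(0.27), np.float64(-0.166)), (np.float64(0.364), np.float64(-0.305)), (np.float64(0.415), np.float64(-0.464)), (np.float64(0.419), np.float64(-0.631)), (np.float64(0.375), np.float64(-0.793)), (np.float64(0.287), np.float64(-0.935)), (np.float64(0.163), np.float64(-1.047)), (np.float64(0.011), np.float64(-1.119)), (np.float64(-0.154), np.float64(-1.144))]
```

Run:
```python
from sim import *
o=[x for x in obs if x[0]!=5.85]
fit(log,o); fit(log,o[:4]+[(7.8,219),(7.85,221.5)]); fit(log,o[:4])
```

```text
a,b,c [0.552 0.    0.795] res [ 0.   -0.93  0.55  0.19 -0.23 -0.15] omega rpm 7.73 theta 193.7 crank for 15rpm (deg/row) 21.96
a,b,c [0.293 0.    0.005] res [ 0.   -6.13  2.86  3.42 -2.55 -0.95] omega rpm 13.42 theta 224.6 crank for 15rpm (deg/row) 9.16
a,b,c [2.263 2.953 0.244] res [ 0.   -0.05  0.28 -0.26] omega rpm 4.66 theta 184.7 crank for 15rpm (deg/row) 17.44
```

Run:
```python
import numpy as np,cv2
a=np.load('pics/top_7.80.npz')['img'][130:290,220:400]; b=np.load('pics/side_7.85.npz')['img'][140:300,200:380]
cv2.imwrite('pics/v78.png',cv2.resize(np.hstack([a,b]),None,fx=2.2,fy=2.2,interpolation=cv2.INTER_CUBIC))
```

```text
(no output)
```

View pics/v78.png

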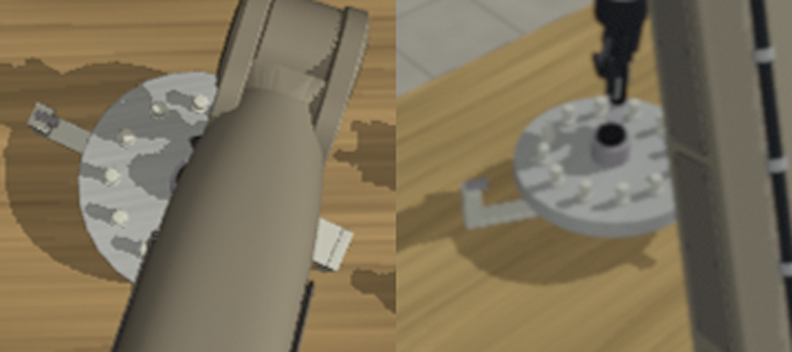

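Run:
```python
from h import *
for i in range(3): rows(-52.32+120*i,[120/7]*7)
```

```text
-52.32 -> 67.67999999999998 [(np.float64(0.158), np.float64(-0.072)), (np.float64(0.288), np.float64(-0.188)), (np.float64(0.378), np.float64(-0.336)), (np.float64(0.421), np.float64(-0.505)), (np.float64(0.411), np.float64(-0.679)), (np.float64(0.351), np.float64(-0.842)), (np.float64(0.246), np.float64(-0.98))]
67.68 -> 187.68 [(np.float64(-0.142), np.float64(-0.101)), (np.float64(-0.307), np.float64(-0.156)), (np.float64(-0.48), np.float64(-0.159)), (np.float64(-0.648), np.float64(-0.112)), (np.float64(-0.793), np.float64(-0.017)), (np.float64(-0.905), np.float64(0.117)), (np.float64(-0.972), np.float64(0.277))]
187.68 -> 307.68 [(np.float64(-0.017), np.float64(0.173)), (np.float64(0.018), np.float64(0.343)), (np.float64(0.102), np.float64(0.496)), (np.float64(0.227), np.float64(0.617)), (np.float64(0.382), np.float64(0.696)), (np.float64(0.553), np.float64(0.725)), (np.float64(0.726), np.float64(0.703))]
```

```bash
python3 -m pendant '[{"travel":[0.158,-0.072,0],"rot":[0,0,0],"fingers":-1},{"travel":[0.288,-0.188,0],"rot":[0,0,0],"fingers":-1},{"travel":[0.378,-0.336,0],"rot":[0,0,0],"fingers":-1},{"travel":[0.421,-0.505,0],"rot":[0,0,0],"fingers":-1},{"travel":[0.411,-0.679,0],"rot":[0,0,0],"fingers":-1},{"travel":[0.351,-0.842,0],"rot":[0,0,0],"fingers":-1},{"travel":[0.246,-0.98,0],"rot":[0,0,0],"fingers":-1}]' | grep -E 'clock|force'
python3 -m pendant '[{"travel":[-0.142,-0.101,0],"rot":[0,0,0],"fingers":-1},{"travel":[-0.307,-0.156,0],"rot":[0,0,0],"fingers":-1},{"travel":[-0.48,-0.159,0],"rot":[0,0,0],"fingers":-1},{"travel":[-0.648,-0.112,0],"rot":[0,0,0],"fingers":-1},{"travel":[-0.793,-0.017,0],"rot":[0,0,0],"fingers":-1},{"travel":[-0.905,0.117,0],"rot":[0,0,0],"fingers":-1},{"travel":[-0.972,0.277,0],"rot":[0,0,0],"fingers":-1}]' | grep -E 'clock|force'
python3 look.py; python3 look.py side
python3 -m pendant '[{"travel":[-0.017,0.173,0],"rot":[0,0,0],"fingers":-1},{"travel":[0.018,0.343,0],"rot":[0,0,0],"fingers":-1},{"travel":[0.102,0.496,0],"rot":[0,0,0],"fingers":-1},{"travel":[0.227,0.617,0],"rot":[0,0,0],"fingers":-1},{"travel":[0.382,0.696,0],"rot":[0,0,0],"fingers":-1},{"travel":[0.553,0.725,0],"rot":[0,0,0],"fingers":-1},{"travel":[0.726,0.703,0],"rot":[0,0,0],"fingers":-1}]' | grep -E 'clock|force'
python3 look.py;  python3 look.py side
```

```text
clock: 8.6
wrist_force: [-0.2, -5.8, 6.9]
grip_force: 40.2
clock: 9.3
wrist_force: [7.6, 2.8, 1.8]
grip_force: 40.4
t 9.3 tcp [ 0.4972 -0.0795  0.1639] crank -171.8
phase 2.71 centre [ 0.5665 -0.0675] caps 7 rms mm 0.34 lug (-72.24, 55, 1.47)
t 9.35 tcp [ 0.4981 -0.0826  0.1639] crank -169.2
phase 6.78 centre [ 0.5626 -0.0672] caps 11 rms mm 0.95 lug None
clock: 10.1
wrist_force: [-2.8, 2.5, 9.5]
grip_force: 40.9
t 10.1 tcp [ 0.6097 -0.1256  0.1638] crank -52.5
phase 3.97 centre [ 0.5664 -0.0673] caps 5 rms mm 0.37 lug (-10.62, 48, 1.39)
t 10.15 tcp [ 0.6122 -0.1235  0.1639] crank -49.8
phase 8.14 centre [ 0.563  -0.0669] caps 9 rms mm 0.59 lug (-6.32, 33, 1.72)
```

```bash
cat > data.py <<'E'
from sim import *
log+=[(.1,120/7)]*14+[(.1,0)]+[(.1,120/7)]*7+[(.1,0)]
obs=[x for x in obs if x[0]!=5.85]+[(9.3,287.7),(9.35,291.8),(10.1,349),(10.15,353.1)]
E
python3 - <<'E'
from data import *
p,th,om=fit(log,obs)
p,th,om=fit(log,[o for o in obs if o[0]>6] )
E
```

```text
a,b,c [1.207 1.309 0.254] res [ 0.   -2.96  0.74  0.48 -0.7  -0.58  1.01  0.96 -0.53 -0.7 ] omega rpm 11.04 theta 355.9 crank for 15rpm (deg/row) 17.11
a,b,c [1.074 1.107 0.261] res [-0.07 -0.31 -0.47 -0.31  0.95  0.88 -0.4  -0.57] omega rpm 11.27 theta 356.1 crank for 15rpm (deg/row) 17.09
```

```bash
python3 -m pendant '[{"travel":[0.158,-0.072,0],"rot":[0,0,0],"fingers":-1},{"travel":[0.288,-0.188,0],"rot":[0,0,0],"fingers":-1},{"travel":[0.378,-0.336,0],"rot":[0,0,0],"fingers":-1},{"travel":[0.421,-0.505,0],"rot":[0,0,0],"fingers":-1},{"travel":[0.411,-0.679,0],"rot":[0,0,0],"fingers":-1},{"travel":[0.351,-0.842,0],"rot":[0,0,0],"fingers":-1},{"travel":[0.246,-0.98,0],"rot":[0,0,0],"fingers":-1}]' | grep -E 'clock|force'
python3 -m pendant '[{"travel":[-0.142,-0.101,0],"rot":[0,0,0],"fingers":-1},{"travel":[-0.307,-0.156,0],"rot":[0,0,0],"fingers":-1},{"travel":[-0.48,-0.159,0],"rot":[0,0,0],"fingers":-1},{"travel":[-0.648,-0.112,0],"rot":[0,0,0],"fingers":-1},{"travel":[-0.793,-0.017,0],"rot":[0,0,0],"fingers":-1},{"travel":[-0.905,0.117,0],"rot":[0,0,0],"fingers":-1},{"travel":[-0.972,0.277,0],"rot":[0,0,0],"fingers":-1}]' | grep -E 'clock|force'
python3 look.py
python3 -m pendant '[{"travel":[-0.017,0.173,0],"rot":[0,0,0],"fingers":-1},{"travel":[0.018,0.343,0],"rot":[0,0,0],"fingers":-1},{"travel":[0.102,0.496,0],"rot":[0,0,0],"fingers":-1},{"travel":[0.227,0.617,0],"rot":[0,0,0],"fingers":-1},{"travel":[0.382,0.696,0],"rot":[0,0,0],"fingers":-1},{"travel":[0.553,0.725,0],"rot":[0,0,0],"fingers":-1},{"travel":[0.726,0.703,0],"rot":[0,0,0],"fingers":-1}]' | grep -E 'clock|force'
python3 -m pendant '[{"travel":[0.158,-0.072,0],"rot":[0,0,0],"fingers":-1},{"travel":[0.288,-0.188,0],"rot":[0,0,0],"fingers":-1},{"travel":[0.378,-0.336,0],"rot":[0,0,0],"fingers":-1},{"travel":[0.421,-0.505,0],"rot":[0,0,0],"fingers":-1},{"travel":[0.411,-0.679,0],"rot":[0,0,0],"fingers":-1},{"travel":[0.351,-0.842,0],"rot":[0,0,0],"fingers":-1},{"travel":[0.246,-0.98,0],"rot":[0,0,0],"fingers":-1}]' | grep -E 'clock|force'
python3 -m pendant '[{"travel":[-0.142,-0.101,0],"rot":[0,0,0],"fingers":-1},{"travel":[-0.307,-0.156,0],"rot":[0,0,0],"fingers":-1},{"travel":[-0.48,-0.159,0],"rot":[0,0,0],"fingers":-1},{"travel":[-0.648,-0.112,0],"rot":[0,0,0],"fingers":-1},{"travel":[-0.793,-0.017,0],"rot":[0,0,0],"fingers":-1},{"travel":[-0.905,0.117,0],"rot":[0,0,0],"fingers":-1},{"travel":[-0.972,0.277,0],"rot":[0,0,0],"fingers":-1}]' | grep -E 'clock|force'
python3 look.py
```

```text
clock: 10.9
wrist_force: [-0.6, -7.4, 7.9]
grip_force: 40.7
clock: 11.6
wrist_force: [7.5, 2.2, 4.1]
grip_force: 40.6
t 11.6 tcp [ 0.4972 -0.0792  0.1639] crank -172.1
phase 2.09 centre [ 0.5666 -0.0674] caps 7 rms mm 0.35 lug (107.38, 57, 1.55)
clock: 12.35
wrist_force: [-3.1, 1.8, 9.6]
grip_force: 41.0
clock: 13.05
wrist_force: [-1.3, -6.5, 7.8]
grip_force: 40.8
clock: 13.75
wrist_force: [8.5, 2.9, 3.6]
grip_force: 40.7
t 13.75 tcp [ 0.4972 -0.0792  0.1639] crank -172.1
phase 11.34 centre [ 0.5666 -0.0674] caps 7 rms mm 0.43 lug (-63.58, 57, 1.53)
```

```bash
cat >> data.py <<'E'
log+=[(.1,120/7)]*14+[(.05,0)]+[(.1,120/7)]*21+[(.05,0)]
obs+=[(11.6,467.1),(13.75,656.4)]
E
python3 - <<'E'
from data import *
for o in (obs,[o for o in obs if o[0]>6],[o for o in obs if o[0]>9]):
    p,th,om=fit(log,o); print('steady rpm at 17.14',(p[0]*np.radians(1200/7)-p[1])/(p[0]+p[2])*9.549)
    t2,o2=sim(p,crank_speed([(.1,120/7)]*30),th,om); print(np.round(o2[::20]*9.549,2))
E
```

```text
a,b,c [1.282 1.461 0.203] res [ 0.   -3.01  0.47  0.2  -1.43 -1.33  1.04  1.05  0.09 -0.03  0.79 -0.8 ] omega rpm 13.97 theta 660.0 crank for 15rpm (deg/row) 16.95
steady rpm at 17.14 15.280464434313135
[13.97 13.59 13.82 14.03 14.2  14.35 14.48 14.59 14.69 14.77 14.84 14.9
 14.95 15.   15.04 15.07 15.1  15.12 15.15 15.16 15.18 15.19 15.21 15.22
 15.23 15.23 15.24 15.25 15.25 15.25 15.26]
a,b,c [1.152 1.259 0.215] res [-0.25 -0.49 -1.18 -1.04  0.93  0.91  0.12 -0.    0.93 -0.79] omega rpm 14.08 theta 660.0 crank for 15rpm (deg/row) 16.94
steady rpm at 17.14 15.285972472472096
[14.08 13.72 13.92 14.1  14.25 14.38 14.5  14.6  14.69 14.76 14.83 14.89
 14.94 14.98 15.02 15.06 15.09 15.11 15.13 15.15 15.17 15.19 15.2  15.21
 15.22 15.23 15.24 15.24 15.25 15.25 15.26]
a,b,c [1.277 1.473 0.182] res [ 0.27  0.29 -0.49 -0.6   0.63 -0.11] omega rpm 14.05 theta 660.7 crank for 15rpm (deg/row) 16.89
steady rpm at 17.14 15.36311652158279
[14.05 13.67 13.9  14.1  14.27 14.42 14.55 14.66 14.76 14.84 14.91 14.97
 15.03 15.07 15.11 15.15 15.17 15.2  15.22 15.24 15.26 15.27 15.28 15.3
 15.3  15.31 15.32 15.33 15.33 15.34 15.34]
```

```bash
C() { :; }
python3 -m pendant '[{"travel":[-0.017,0.173,0],"rot":[0,0,0],"fingers":-1},{"travel":[0.018,0.343,0],"rot":[0,0,0],"fingers":-1},{"travel":[0.102,0.496,0],"rot":[0,0,0],"fingers":-1},{"travel":[0.227,0.617,0],"rot":[0,0,0],"fingers":-1},{"travel":[0.382,0.696,0],"rot":[0,0,0],"fingers":-1},{"travel":[0.553,0.725,0],"rot":[0,0,0],"fingers":-1},{"travel":[0.726,0.703,0],"rot":[0,0,0],"fingers":-1}]' | grep -E 'clock|wrist_force'
python3 -m pendant '[{"travel":[0.158,-0.072,0],"rot":[0,0,0],"fingers":-1},{"travel":[0.288,-0.188,0],"rot":[0,0,0],"fingers":-1},{"travel":[0.378,-0.336,0],"rot":[0,0,0],"fingers":-1},{"travel":[0.421,-0.505,0],"rot":[0,0,0],"fingers":-1},{"travel":[0.411,-0.679,0],"rot":[0,0,0],"fingers":-1},{"travel":[0.351,-0.842,0],"rot":[0,0,0],"fingers":-1},{"travel":[0.246,-0.98,0],"rot":[0,0,0],"fingers":-1}]' | grep -E 'clock|wrist_force'
python3 -m pendant '[{"travel":[-0.142,-0.101,0],"rot":[0,0,0],"fingers":-1},{"travel":[-0.307,-0.156,0],"rot":[0,0,0],"fingers":-1},{"travel":[-0.48,-0.159,0],"rot":[0,0,0],"fingers":-1},{"travel":[-0.648,-0.112,0],"rot":[0,0,0],"fingers":-1},{"travel":[-0.793,-0.017,0],"rot":[0,0,0],"fingers":-1},{"travel":[-0.905,0.117,0],"rot":[0,0,0],"fingers":-1},{"travel":[-0.972,0.277,0],"rot":[0,0,0],"fingers":-1}]' | grep -E 'clock|wrist_force'
python3 -m pendant '[{"travel":[-0.017,0.173,0],"rot":[0,0,0],"fingers":-1},{"travel":[0.018,0.343,0],"rot":[0,0,0],"fingers":-1},{"travel":[0.102,0.496,0],"rot":[0,0,0],"fingers":-1},{"travel":[0.227,0.617,0],"rot":[0,0,0],"fingers":-1},{"travel":[0.382,0.696,0],"rot":[0,0,0],"fingers":-1},{"travel":[0.553,0.725,0],"rot":[0,0,0],"fingers":-1},{"travel":[0.726,0.703,0],"rot":[0,0,0],"fingers":-1}]' | grep -E 'clock|wrist_force'
python3 -m pendant '[{"travel":[0.158,-0.072,0],"rot":[0,0,0],"fingers":-1},{"travel":[0.288,-0.188,0],"rot":[0,0,0],"fingers":-1},{"travel":[0.378,-0.336,0],"rot":[0,0,0],"fingers":-1},{"travel":[0.421,-0.505,0],"rot":[0,0,0],"fingers":-1},{"travel":[0.411,-0.679,0],"rot":[0,0,0],"fingers":-1},{"travel":[0.351,-0.842,0],"rot":[0,0,0],"fingers":-1},{"travel":[0.246,-0.98,0],"rot":[0,0,0],"fingers":-1}]' | grep -E 'clock|wrist_force'
python3 -m pendant '[{"travel":[-0.142,-0.101,0],"rot":[0,0,0],"fingers":-1},{"travel":[-0.307,-0.156,0],"rot":[0,0,0],"fingers":-1},{"travel":[-0.48,-0.159,0],"rot":[0,0,0],"fingers":-1},{"travel":[-0.648,-0.112,0],"rot":[0,0,0],"fingers":-1},{"travel":[-0.793,-0.017,0],"rot":[0,0,0],"fingers":-1},{"travel":[-0.905,0.117,0],"rot":[0,0,0],"fingers":-1},{"travel":[-0.972,0.277,0],"rot":[0,0,0],"fingers":-1}]' | grep -E 'clock|wrist_force'
python3 -m pendant '[{"travel":[-0.017,0.173,0],"rot":[0,0,0],"fingers":-1},{"travel":[0.018,0.343,0],"rot":[0,0,0],"fingers":-1},{"travel":[0.102,0.496,0],"rot":[0,0,0],"fingers":-1},{"travel":[0.227,0.617,0],"rot":[0,0,0],"fingers":-1},{"travel":[0.382,0.696,0],"rot":[0,0,0],"fingers":-1},{"travel":[0.553,0.725,0],"rot":[0,0,0],"fingers":-1},{"travel":[0.726,0.703,0],"rot":[0,0,0],"fingers":-1}]' | grep -E 'clock|wrist_force'
python3 -m pendant '[{"travel":[0.158,-0.072,0],"rot":[0,0,0],"fingers":-1},{"travel":[0.288,-0.188,0],"rot":[0,0,0],"fingers":-1},{"travel":[0.378,-0.336,0],"rot":[0,0,0],"fingers":-1},{"travel":[0.421,-0.505,0],"rot":[0,0,0],"fingers":-1},{"travel":[0.411,-0.679,0],"rot":[0,0,0],"fingers":-1},{"travel":[0.351,-0.842,0],"rot":[0,0,0],"fingers":-1},{"travel":[0.246,-0.98,0],"rot":[0,0,0],"fingers":-1}]' | grep -E 'clock|wrist_force'
python3 -m pendant '[{"travel":[-0.142,-0.101,0],"rot":[0,0,0],"fingers":-1},{"travel":[-0.307,-0.156,0],"rot":[0,0,0],"fingers":-1},{"travel":[-0.48,-0.159,0],"rot":[0,0,0],"fingers":-1},{"travel":[-0.648,-0.112,0],"rot":[0,0,0],"fingers":-1},{"travel":[-0.793,-0.017,0],"rot":[0,0,0],"fingers":-1},{"travel":[-0.905,0.117,0],"rot":[0,0,0],"fingers":-1},{"travel":[-0.972,0.277,0],"rot":[0,0,0],"fingers":-1}]' | grep -E 'clock|wrist_force'
python3 -m pendant '[{"travel":[-0.017,0.173,0],"rot":[0,0,0],"fingers":-1},{"travel":[0.018,0.343,0],"rot":[0,0,0],"fingers":-1},{"travel":[0.102,0.496,0],"rot":[0,0,0],"fingers":-1},{"travel":[0.227,0.617,0],"rot":[0,0,0],"fingers":-1},{"travel":[0.382,0.696,0],"rot":[0,0,0],"fingers":-1},{"travel":[0.553,0.725,0],"rot":[0,0,0],"fingers":-1},{"travel":[0.726,0.703,0],"rot":[0,0,0],"fingers":-1}]' | grep -E 'clock|wrist_force'
python3 -m pendant '[{"travel":[0.158,-0.072,0],"rot":[0,0,0],"fingers":-1},{"travel":[0.288,-0.188,0],"rot":[0,0,0],"fingers":-1},{"travel":[0.378,-0.336,0],"rot":[0,0,0],"fingers":-1},{"travel":[0.421,-0.505,0],"rot":[0,0,0],"fingers":-1},{"travel":[0.411,-0.679,0],"rot":[0,0,0],"fingers":-1},{"travel":[0.351,-0.842,0],"rot":[0,0,0],"fingers":-1},{"travel":[0.246,-0.98,0],"rot":[0,0,0],"fingers":-1}]' | grep -E 'clock|wrist_force'
python3 -m pendant '[{"travel":[-0.142,-0.101,0],"rot":[0,0,0],"fingers":-1},{"travel":[-0.307,-0.156,0],"rot":[0,0,0],"fingers":-1},{"travel":[-0.48,-0.159,0],"rot":[0,0,0],"fingers":-1},{"travel":[-0.648,-0.112,0],"rot":[0,0,0],"fingers":-1},{"travel":[-0.793,-0.017,0],"rot":[0,0,0],"fingers":-1},{"travel":[-0.905,0.117,0],"rot":[0,0,0],"fingers":-1},{"travel":[-0.972,0.277,0],"rot":[0,0,0],"fingers":-1}]' | grep -E 'clock|wrist_force'
python3 look.py
```

```text
clock: 14.5
wrist_force: [-3.0, 3.4, 10.1]
clock: 15.2
wrist_force: [-1.5, -7.1, 7.9]
clock: 15.9
wrist_force: [7.1, 1.7, 3.8]
clock: 16.6
wrist_force: [-3.1, 1.1, 10.4]
clock: 17.3
wrist_force: [-1.5, -7.2, 8.3]
clock: 18.0
wrist_force: [6.8, 1.9, 3.4]
clock: 18.7
wrist_force: [-2.9, 2.8, 9.9]
clock: 19.4
wrist_force: [-1.9, -6.4, 7.1]
clock: 20.1
wrist_force: [7.8, 2.1, 3.6]
clock: 20.8
wrist_force: [-2.2, 1.8, 10.1]
clock: 21.5
wrist_force: [-1.1, -7.0, 8.8]
clock: 22.2
wrist_force: [7.3, 2.2, 4.3]
t 22.2 tcp [ 0.4972 -0.0792  0.1639] crank -172.1
phase 9.04 centre [ 0.5665 -0.0677] caps 7 rms mm 0.55 lug (-5.96, 53, 1.49)
```

```bash
cat >> data.py <<'E'
log+=[(.1,120/7)]*84+[(.05,0)]
obs+=[(22.2,1434.04)]
E
python3 - <<'E'
from data import *
P=[fit(log,o) for o in (obs,[o for o in obs if o[0]>9],[o for o in obs if o[0]>11])]
s=120/7
for st in ([s,12,8,4,0,0,0,0,0,0],[s,s,12,8,4,0,0,0,0,0],[s,s,10,5,0,0,0,0,0,0],[s,s,s,8,0,0,0,0,0,0],[s,s,s,10,5,0,0,0,0,0]):
    print([round(x,1) for x in st],[np.round(sim(p,crank_speed([(.05,0)]+[(.1,x) for x in st]),1434.04,15.35/9.549)[0][[-60,-1]]-1504.4,1) for p,_,_ in P])
E
```

```text
a,b,c [1.323 1.555 0.164] res [ 0.   -3.15 -0.05 -0.33 -2.29 -2.2   0.56  0.6  -0.   -0.09  1.59  1.81
 -0.94] omega rpm 14.19 theta 1437.6 crank for 15rpm (deg/row) 16.84
a,b,c [1.28  1.497 0.16 ] res [-0.23 -0.2  -0.75 -0.84  0.91  1.26 -0.41] omega rpm 14.26 theta 1438.1 crank for 15rpm (deg/row) 16.83
a,b,c [1.136 1.285 0.167] res [-0.17  0.18 -0.03] omega rpm 14.42 theta 1438.5 crank for 15rpm (deg/row) 16.8
[17.1, 12, 8, 4, 0, 0, 0, 0, 0, 0] [array([-26.7, -25.7]), array([-26. , -24.8]), array([-23.7, -21. ])]
[17.1, 17.1, 12, 8, 4, 0, 0, 0, 0, 0] [array([-20. , -16.9]), array([-19.5, -15.9]), array([-17.8, -12.3])]
[17.1, 17.1, 10, 5, 0, 0, 0, 0, 0, 0] [array([-23. , -21.2]), array([-22.4, -20.3]), array([-20.4, -16.6])]
[17.1, 17.1, 17.1, 8, 0, 0, 0, 0, 0, 0] [array([-18.9, -15.8]), array([-18.4, -14.8]), array([-16.7, -11.3])]
[17.1, 17.1, 17.1, 10, 5, 0, 0, 0, 0, 0] [array([-16.8, -12.3]), array([-16.4, -11.4]), array([-15. ,  -8.1])]
```

Run:
```python
from h import *
rows(187.68,[120/7]*3+[10,5])
```

```text
187.68 -> 254.10857142857145 [(np.float64(-0.017), np.float64(0.173)), (np.float64(0.018), np.float64(0.343)), (np.float64(0.102), np.float64(0.496)), (np.float64(0.171), np.float64(0.571)), (np.float64(0.209), np.float64(0.604))]
```

```bash
python3 -m pendant '[{"travel":[-0.017,0.173,0],"rot":[0,0,0],"fingers":-1},{"travel":[0.018,0.343,0],"rot":[0,0,0],"fingers":-1},{"travel":[0.102,0.496,0],"rot":[0,0,0],"fingers":-1},{"travel":[0.171,0.571,0],"rot":[0,0,0],"fingers":-1},{"travel":[0.209,0.604,0],"rot":[0,0,0],"fingers":-1},{"travel":[0.209,0.604,0],"rot":[0,0,0],"fingers":-1},{"travel":[0.209,0.604,0],"rot":[0,0,0],"fingers":-1},{"travel":[0.209,0.604,0],"rot":[0,0,0],"fingers":-1},{"travel":[0.209,0.604,0],"rot":[0,0,0],"fingers":-1},{"travel":[0.209,0.604,0],"rot":[0,0,0],"fingers":-1}]' | grep -E 'clock|force'
python3 look.py
python3 -m pendant '[{"travel":[0,0,0],"rot":[0,0,0],"fingers":-1},{"travel":[0,0,0],"rot":[0,0,0],"fingers":-1}]' | grep -E 'clock|force'
python3 look.py; python3 look.py side
```

```text
clock: 23.25
wrist_force: [-0.5, -0.7, 7.9]
grip_force: 41.1
t 23.25 tcp [ 0.5474 -0.1372  0.1639] crank -105.9
phase 11.87 centre [ 0.5668 -0.0676] caps 7 rms mm 0.45 lug (57.1, 55, 1.55)
clock: 23.5
wrist_force: [0.9, -1.0, 8.8]
grip_force: 41.1
t 23.5 tcp [ 0.5473 -0.1372  0.1638] crank -106.0
phase 11.87 centre [ 0.5667 -0.0673] caps 7 rms mm 0.36 lug (57.06, 55, 1.52)
t 23.55 tcp [ 0.5473 -0.1372  0.1638] crank -106.0
phase 11.77 centre [ 0.5631 -0.0669] caps 11 rms mm 0.91 lug (57.88, 49, 16.58)
```

```bash
cat >> data.py <<'E'
log+=[(.1,x) for x in [120/7]*3+[10,5]+[0]*5]+[(.05,0)]
obs+=[(23.25,1496.95)]
E
python3 - <<'E'
from data import *
from h import rows
P=[fit(log,o) for o in (obs,[o for o in obs if o[0]>9])]
for st in ([10,10],[5,10,10,5],[5,10,10,10,5],[6,12,12,6],[7,14,14,7],[6,12,12,12,6],[10,15,15,10]):
    print(st,[np.round(sim(p,crank_speed([(.1,x) for x in st+[0]*5]),0,0)[0][-1],1) for p,_,_ in P+[((1.8,1.9,.25),0,0)]])
rows(254.11,[5,10,10,5]);rows(254.11,[6,12,12,6]);rows(254.11,[6,12,12,12,6]);rows(254.11,[7,14,14,7])
E
```

```text
a,b,c [1.208 1.374 0.177] res [ 0.   -3.55 -0.63 -0.89 -2.02 -1.9   0.5   0.52  0.06 -0.03  1.76  1.88
 -0.49 -0.49] omega rpm 0.37 theta 1496.7 crank for 15rpm (deg/row) 16.83
a,b,c [1.193 1.36  0.171] res [-0.28 -0.27 -0.72 -0.81  0.99  1.22 -0.39 -0.01] omega rpm 0.48 theta 1497.2 crank for 15rpm (deg/row) 16.82
[10, 10] [np.float64(0.9), np.float64(0.9), np.float64(1.5)]
[5, 10, 10, 5] [np.float64(1.4), np.float64(1.4), np.float64(2.4)]
[5, 10, 10, 10, 5] [np.float64(2.7), np.float64(2.7), np.float64(4.4)]
[6, 12, 12, 6] [np.float64(2.7), np.float64(2.7), np.float64(4.2)]
[7, 14, 14, 7] [np.float64(4.4), np.float64(4.3), np.float64(6.6)]
[6, 12, 12, 12, 6] [np.float64(5.1), np.float64(5.0), np.float64(7.5)]
[10, 15, 15, 10] [np.float64(7.0), np.float64(7.0), np.float64(10.2)]
254.11 -> 284.11 [(np.float64(0.042), np.float64(0.029)), (np.float64(0.132), np.float64(0.076)), (np.float64(0.229), np.float64(0.107)), (np.float64(0.279), np.float64(0.116))]
254.11 -> 290.11 [(np.float64(0.05), np.float64(0.035)), (np.float64(0.16), np.float64(0.088)), (np.float64(0.279), np.float64(0.116)), (np.float64(0.34), np.float64(0.121))]
254.11 -> 302.11 [(np.float64(0.05), np.float64(0.035)), (np.float64(0.16), np.float64(0.088)), (np.float64(0.279), np.float64(0.116)), (np.float64(0.401), np.float64(0.12)), (np.float64(0.461), np.float64(0.112))]
254.11 -> 296.11 [(np.float64(0.059), np.float64(0.04)), (np.float64(0.189), np.float64(0.097)), (np.float64(0.329), np.float64(0.121)), (np.float64(0.401), np.float64(0.12))]
```

Using [6,12,12,6] first; it should give about 3 to 4°.

```bash
python3 -m pendant '[{"travel":[0.05,0.035,0],"rot":[0,0,0],"fingers":-1},{"travel":[0.16,0.088,0],"rot":[0,0,0],"fingers":-1},{"travel":[0.279,0.116,0],"rot":[0,0,0],"fingers":-1},{"travel":[0.34,0.121,0],"rot":[0,0,0],"fingers":-1},{"travel":[0.34,0.121,0],"rot":[0,0,0],"fingers":-1},{"travel":[0.34,0.121,0],"rot":[0,0,0],"fingers":-1},{"travel":[0.34,0.121,0],"rot":[0,0,0],"fingers":-1},{"travel":[0.34,0.121,0],"rot":[0,0,0],"fingers":-1},{"travel":[0.34,0.121,0],"rot":[0,0,0],"fingers":-1}]' | grep -E 'clock|force'
python3 look.py; python3 look.py
python3 -c "
from h import rows
for s in ([10,10],[5,10,10,5],[6,12,12,6],[5,10,10,10,5]): rows(290.11,s)"
```

```text
clock: 24.5
wrist_force: [0.8, -0.9, 7.6]
grip_force: 41.2
t 24.5 tcp [ 0.5908 -0.1358  0.1639] crank -70.1
phase 14.54 centre [ 0.5669 -0.0676] caps 6 rms mm 0.34 lug (59.62, 54, 1.48)
t 24.55 tcp [ 0.5908 -0.1358  0.1639] crank -70.0
phase 14.53 centre [ 0.567  -0.0677] caps 6 rms mm 0.29 lug (59.77, 54, 1.51)
290.11 -> 310.11 [(np.float64(0.102), np.float64(-0.006)), (np.float64(0.2), np.float64(-0.029))]
290.11 -> 320.11 [(np.float64(0.051), np.float64(-0.001)), (np.float64(0.151), np.float64(-0.016)), (np.float64(0.248), np.float64(-0.048)), (np.float64(0.294), np.float64(-0.07))]
290.11 -> 326.11 [(np.float64(0.061), np.float64(-0.001)), (np.float64(0.181), np.float64(-0.023)), (np.float64(0.294), np.float64(-0.07)), (np.float64(0.346), np.float64(-0.101))]
290.11 -> 330.11 [(np.float64(0.051), np.float64(-0.001)), (np.float64(0.151), np.float64(-0.016)), (np.float64(0.248), np.float64(-0.048)), (np.float64(0.337), np.float64(-0.096)), (np.float64(0.379), np.float64(-0.126))]
```

```bash
python3 -c "
from h import rows
from sim import *
print(sim((1.2,1.365,.175),crank_speed([(.1,x) for x in [7,14,14.5,7,0,0,0,0]]),0,0)[0][-1])
rows(290.11,[7,14,14.5,7])"
```

```text
4.500720472682103
290.11 -> 332.61 [(np.float64(0.071), np.float64(-0.002)), (np.float64(0.21), np.float64(-0.033)), (np.float64(0.342), np.float64(-0.099)), (np.float64(0.398), np.float64(-0.142))]
```

```bash
python3 -m pendant '[{"travel":[0.071,-0.002,0],"rot":[0,0,0],"fingers":-1},{"travel":[0.21,-0.033,0],"rot":[0,0,0],"fingers":-1},{"travel":[0.342,-0.099,0],"rot":[0,0,0],"fingers":-1},{"travel":[0.398,-0.142,0],"rot":[0,0,0],"fingers":-1},{"travel":[0.398,-0.142,0],"rot":[0,0,0],"fingers":-1},{"travel":[0.398,-0.142,0],"rot":[0,0,0],"fingers":-1},{"travel":[0.398,-0.142,0],"rot":[0,0,0],"fingers":-1},{"travel":[0.398,-0.142,0],"rot":[0,0,0],"fingers":-1},{"travel":[0.398,-0.142,0],"rot":[0,0,0],"fingers":-1}]' | grep -E 'clock|force'
python3 look.py; python3 look.py side
python3 - <<'E'
from h import *
for n in('top','side'):
    c=cam(n); ph,l,x=ang(c); P=zc(c); p=P[:,:2]-x; r=np.hypot(*p.T); th=np.degrees(np.arctan2(p[:,1],p[:,0])); g=abs(th-64)<12
    for nm,m in(('lug',(P[:,2]>.062)&(P[:,2]<.082)&(r>.148)&(r<.176)&g),('pointer',(P[:,2]>.06)&(P[:,2]<.08)&(r>.184)&(r<.214)&g)):
        print(n,nm,m.sum(),np.round([np.median(th[m]),th[m].mean(),th[m].std()],2),'perp mm',np.round(1e3*np.median(r[m]*np.sin(np.radians(th[m]-64.4))),2))
c=cam('top'); q=proj(c,[.5667+.18*.432,-.0675+.18*.902,.07]).astype(int); cv2.imwrite('pics/fin.png',cv2.resize(c['img'][q[1]-30:q[1]+30,q[0]-40:q[0]+40],None,fx=8,fy=8,interpolation=cv2.INTER_CUBIC))
E
```

```text
clock: 25.5
wrist_force: [1.5, -1.0, 6.1]
grip_force: 41.0
t 25.5 tcp [ 0.6292 -0.102   0.164 ] crank -27.5
phase 19.72 centre [ 0.5667 -0.0679] caps 4 rms mm 0.5 lug (64.89, 53, 1.52)
t 25.55 tcp [ 0.6291 -0.1021  0.1639] crank -27.5
phase 19.48 centre [ 0.5624 -0.0673] caps 9 rms mm 0.64 lug (65.34, 54, 1.79)
phase 20.15 centre [ 0.567  -0.0684] caps 4 rms mm 0.51 lug (64.9, 54, 1.55)
top lug 54 [64.9  65.04  1.55] perp mm 1.42
top pointer 84 [64.73 64.51  2.34] perp mm 1.21
phase 19.81 centre [ 0.5624 -0.0668] caps 8 rms mm 0.54 lug (65.53, 47, 1.79)
side lug 47 [65.53 65.1   1.79] perp mm 3.31
side pointer 64 [64.89 64.9   1.79] perp mm 1.68
```

View pics/fin.png

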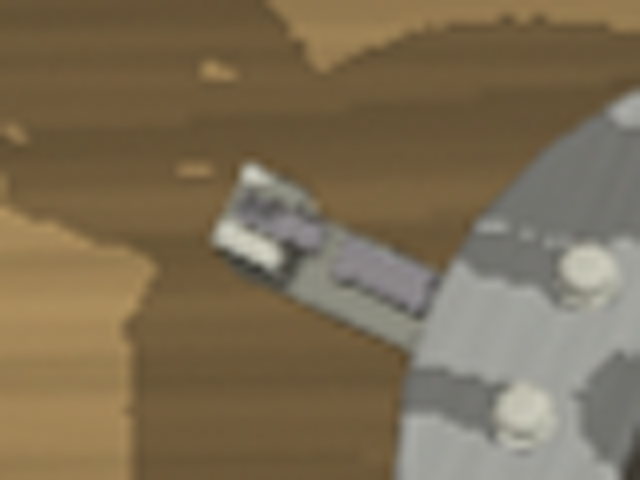

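The picture shows the lug (385, 270) and the pointer (285, 225) on one line, within about 0.4°. Next I release the knob and lift straight up.

```bash
python3 -m pendant '[{"travel":[0,0,0],"rot":[0,0,0],"fingers":-0.2},{"travel":[0,0,0],"rot":[0,0,0],"fingers":0},{"travel":[0,0,0],"rot":[0,0,0],"fingers":0.2},{"travel":[0,0,0],"rot":[0,0,0],"fingers":0.3},{"travel":[0,0,0],"rot":[0,0,0],"fingers":0.3},{"travel":[0,0,-0.2],"rot":[0,0,0],"fingers":0.3},{"travel":[0,0,-0.5],"rot":[0,0,0],"fingers":0.3},{"travel":[0,0,-0.8],"rot":[0,0,0],"fingers":0.3},{"travel":[0,0,-0.9],"rot":[0,0,0],"fingers":0.3},{"travel":[0,0,-0.9],"rot":[0,0,0],"fingers":0.3}]'
python3 look.py; python3 look.py side
python3 -m pendant '[{"travel":[0,0,0],"rot":[0,0,0],"fingers":0.3},{"travel":[0,0,0],"rot":[0,0,0],"fingers":0.3},{"travel":[0,0,0],"rot":[0,0,0],"fingers":0.3}]' | head -1
python3 look.py
```

```text
clock: 26.75
tcp_pos: [0.6288, -0.102, 0.2726]
orientation: [0.001, 0.982, 0.189, 0.002]
wrist_force: [0.6, 0.2, 0.6]
finger_gap: 0.0555
grip_force: 0.0
t 26.75 tcp [ 0.6288 -0.102   0.2726] crank -27.6
phase 20.07 centre [ 0.5669 -0.0673] caps 4 rms mm 0.45 lug (64.86, 50, 1.53)
t 26.8 tcp [ 0.628  -0.1018  0.2705] crank -27.8
phase 19.58 centre [ 0.5622 -0.0674] caps 9 rms mm 1.18 lug (65.21, 53, 1.86)
clock: 27.15
t 27.15 tcp [ 0.6273 -0.1016  0.269 ] crank -27.9
phase 20.2 centre [ 0.5673 -0.0678] caps 4 rms mm 0.56 lug (64.96, 56, 1.56)
```

The carousel is at rest on the mark, the knob has been let go and the gripper is clear.

```bash
python3 -c "
from workcell import env
print(env.hand_in())"
```

```text
the job is handed in; nothing more can be done
None
```

The job is handed in at 27 s: by camera measurement the carousel averaged about 15.3 turns a minute over 8.4 s, then came to rest with the lug within about 0.5° of the pointer, and the knob was let go.

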